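# Square up the exhibit label plates in the corner jig

## Task

Lay the brass label plate flat on the untidy pile of three aluminium ones in the corner jig and let go of it. Then gently tap the pile against both fences of the jig (the wooden block with the red handle is there for this) until the edges of all four plates are flush with one another and touch both fences, without pressing hard on the jig. Finally stand the block upright on the middle of the squared pile as its weight, and leave the insulator, the stamp and the compass where they are.

Things in the scene. Friction and masses are not known exactly. Their poses are not given: they have to be found in the camera images.
- jig: Jig fixed to the table, turned up to 0.25 rad: plywood board 160 (x) x 144 (y) x 6 mm, origin under its centre. Two grey fences 10 mm thick, tops 30 mm above the table: along its +x side (inner face x = +68 mm, full width) and its +y side (inner face y = +60 mm, x = -80 to +68 mm); -x and -y sides open. Over 80 N on it is pressing hard.
- jig_corner (a point): Inner corner of the jig, where the inner faces of both fences meet the upper face of the board (6 mm above the table); axes as the jig's. A plate that touches both fences, long side along the jig's x, has its origin at x = -40 mm, y = -28 mm from here.
- plate_1: Bottom label plate of the pile on the jig's board: aluminium with a blue panel on top, 80 (x) x 56 (y) x 6 mm, about 70 g, loose. Origin: centre of its underside. At the start it lies clear of both fences, near x = -10, y = -12 mm in the frame of the jig, slid up to 8 mm each way and turned up to 0.2 rad at random, long side roughly along the jig's x.
- plate_2: Second label plate of the pile, lying loose on plate_1; same kind, size and origin as plate_1, slid and turned independently of it.
- plate_3: Third label plate, top of the pile at the start, lying loose on plate_2; same kind, size and origin as plate_1. Its upper face is 24 mm above the table.
- plate_4: Brass label plate with a green panel on top, 80 (x) x 56 (y) x 6 mm, about 70 g, lying flat on the table beside the jig, to its left or right. Origin: centre of its underside. Grip it across its 56 mm width.
- block: Tapping block, loose, upright on the table on the other side of the jig, about 0.22 kg: square wooden block 40 x 40 x 30 mm with flat sides and a dark steel band, and on top a flat upright red handle 38 (its x) x 18 (its y) mm, from 30 to 62 mm above its underside. Origin: centre of its underside. Grip the handle across its 18 mm (its y).
- egg_insulator: White porcelain egg insulator, 32 x 32 x 41 mm, bystander, behind the jig to the left. Origin: centre of its underside.
- stamp: Wooden hand stamp, 22 x 50 x 55 mm, bystander, behind the jig to the right. Origin: centre of its underside.
- compass: Closed drab pocket compass, 64 x 55 x 20 mm, bystander, near the front edge of the table to the left. Origin: centre of its underside.
Things that resemble listed ones, but are neither listed nor needed, are in the scene too. Of the things like the block, leave any that is turquoise; of the rest the larger one is meant. What is shaped like the plate_3 but pink is not meant.

How it is judged:
By the outcome, as a careful person would: the job done as asked, in the order asked, and still so for the second after the job is handed in, with the robot touching nothing.
It also fails if it takes over 72 s, if anything falls off the work surface, if the arm or the gripper's body presses on something with over 40 N, if the wrist force passes 120 N, or if a joint passes its speed limit or range.

## Robot

A 6-joint arm with a two-finger parallel gripper is mounted at the origin on a cart in front of the work surface, level with it; the furniture and walls round the work are solid. World frame = base frame: x ahead of the robot, y to its left, z up, the work surface at z = 0. Lengths are in m, angles in rad, forces in N, time in s.
With the tool pointing down it reaches from about 0.25 to 0.725 m from the base axis. Payload 4 kg.
Tool frame: the origin (TCP) lies midway between the tips of the shut fingers; the grasp point (between the pads) lies 19 mm behind it; z points along the fingers, y is the line along which they close (so a half turn about z gives the same grasp; the last joint's range is limited). The gripper opens to 85 mm and grips with 20 to 120 N. Pads are 22 mm wide; open, the fingers measure 114 mm over their backs; the gripper's body (76 mm by 85 mm) begins 54 mm behind the grasp point. The pads swing forward as they close: fully open they stand 13 mm farther back than shut.
Start: joints at [0, 0.241, 0.005, 1.335, 0, 1.571], TCP at [0.5, -0, 0.231] pointing down, gripper open.
Joint ranges: [-2.72, 2.72], [-1.05, 1.87], [-1.09, 1.28], [-1.99, 2.15], [-1.42, 1.44], [-3.14, 3.14]. Speed limits (rad/s): [2.79, 2.79, 3.14, 3.14, 3.14, 3.14].

## Interface

Orientations are given as a unit quaternion [x, y, z, w].
In Python, from cell import ctrl gives the robot as it stands.
- The arm moves only by the tool play_rows, never from a script. Its argument "moves" is a list that holds one entry, the list of rows, each a list of 7 numbers: the shift along the tool's x, y, z normalised to -1 to 1, where 1 is 20 mm, then the turn, a rotation vector about the tool's x, y, z normalised to -1 to 1, where 1 is 0.12 rad, then the opening, from 0 (shut) to 1 (fully open). In form: [[[x, y, z, ax, ay, az, grip], ...]]. A call has 1 to 10 rows; each row shifts and turns the commanded pose from where the row before left it, along the tool's axes as they then stand; what a row does not reach is not made up. A row lasts 1/10 s, in which the tool goes at most 50 mm and 8.59 degrees, less where a joint would pass 70% of its speed; a pose out of reach is approached as far as the arm can. A call with a number of a shift or a turn outside -1 to 1 is refused whole. A call with a gripper value outside its range is refused whole. The fingers move at their own pace and stop on an object; "force" is the grip in N (left out, the last holds). Time passes only in rows, so rows that do not move let the fingers close. It gives the time, the measured TCP pose, the force, the opening and the grip force at its end, in the units of the state.
- ctrl.sense(): the state, without advancing time (a new reading comes with each control period).
- ctrl.snapshot(name): name is "scene" or "side" or "wrist"; returns the picture (420x560x3 uint8, red, green, blue); there is no depth.
- ctrl.calibration(name): a dict with "vertical_fov" (degrees; the focal length in pixels is half the picture's height over the tangent of half this angle, whatever the lens; pixels are square), "cx", "cy" (the principal point, pixels), "rvec" (rotation vector, rad) and "tvec" (3), from world to camera coordinates, as OpenCV has them; the wrist camera has in their place "mount" (4x4, takes a point from camera to tool coordinates, whose origin is the TCP and whose axes are the flange's). Camera axes: x right, y down, z forward; pixel columns grow to the right and rows downward; lengths in m; the calibration is good to about 2 mm. A picture is of the moment at which its call begins: read the wrist's pose just before it. calibration takes no time and is no camera call.
- ctrl.sign_off(): hands the job in; it is judged then, once.
The state is a dict: "t": time; "joint_positions": joint angles; "qd": joint speeds; "joint_efforts": joint torques, N m; "tcp_pos": TCP position; "eef_rot": TCP orientation; "ft_force": force on the tool from outside, world axes, zero at the start; "wrist_torque": the same for the moment, N m; "width": finger opening in m; "gripper_force": force on a finger pad.
Only numpy, scipy, OpenCV 4.12 (cv2) and the standard library are available. Lean on these libraries where they do the work, as an engineer would, in place of code of your own. Each camera call takes 0.05 s, during which the arm holds its last target. There are 200 camera calls.

## Working session

There is one attempt and no reset: what is moved stays moved. The work goes in short steps, Python scripts to look and compute and a tool call to move; the robot and the scene stay as the last step left them, time stands still between calls to the robot, and variables do not carry over. Pictures are saved under pics/ and viewed, at most 10 in all, crops included, and the job is handed in when it is done.

Besides the shell and the picture viewer there is one more tool, called in YAML: its name, and indented under it one key for each argument. play_rows: Moves the arm, as the interface text tells. Scaled input: -1 to 1 covers 20 mm each way for a shift and 0.12 rad each way for a turn. Its arguments: {"type":"object","properties":{"moves":{"type":"array","items":{"type":"array","items":{"type":"array","items":{"type":"number"}}}},"force":{"type":"number"}},"required":["moves"]}

```bash
mkdir -p pics; ls; python3 - <<'E'
from cell import ctrl
import cv2
print(ctrl.sense())
for n in ("scene","side","wrist"):
    im=ctrl.snapshot(n); cv2.imwrite(f"pics/{n}0.png",im[:,:,::-1]); print(n,ctrl.calibration(n))
a=cv2.imread("pics/scene0.png");cv2.imwrite("pics/scene0b.png",cv2.resize(a,(800,600),interpolation=cv2.INTER_CUBIC))
E
```

```text
pics
{'t': 0.0, 'joint_positions': array([-1.19122750e-05,  2.41384130e-01,  3.67017215e-03,  1.33520344e+00,
        1.36856877e-05,  1.57076411e+00]), 'qd': array([ 0.00119994,  0.00126586,  0.0004708 , -0.00119729,  0.00025904,
        0.00197513]), 'joint_efforts': array([ 5.50268451e-04, -3.72315860e+01,  2.52406776e+01,  1.67737965e-02,
        2.29149265e-05,  1.14679995e-05]), 'tcp_pos': array([ 4.99340008e-01, -1.79466928e-06,  2.30406750e-01]), 'eef_rot': array([ 0.70709921,  0.70711356, -0.00074506, -0.00075477]), 'ft_force': array([-0.28921807,  0.00126713,  0.18278406]), 'wrist_torque': array([ 0.01099113, -0.0197887 , -0.04353383]), 'gripper_force': 0.0, 'width': 0.0855099310168863}
scene {'vertical_fov': 48.56086100177253, 'cx': 282.13968670022945, 'cy': 209.21802819645498, 'rvec': array([ 2.20358056, -1.14266035,  0.44950337]), 'tvec': array([-0.35022714,  0.36439418,  0.70311057])}
side {'vertical_fov': 57.951963698411525, 'cx': 278.2525838708027, 'cy': 209.80134353331786, 'rvec': array([ 0.75979681, -2.44347839,  1.32990883]), 'tvec': array([0.41913671, 0.21281768, 0.62245012])}
wrist {'vertical_fov': 71.52749007187528, 'cx': 280.6582577824615, 'cy': 206.82149229007484, 'mount': array([[ 8.72454979e-04, -9.54669000e-01, -2.97668170e-01,
         7.63416934e-02],
       [ 9.99999192e-01,  5.57579096e-04,  1.14271806e-03,
        -7.41334045e-04],
       [-9.24943963e-04, -2.97668926e-01,  9.54668715e-01,
        -1.43108584e-01],
       [ 0.00000000e+00,  0.00000000e+00,  0.00000000e+00,
         1.00000000e+00]])}
```

View pics/scene0b.png

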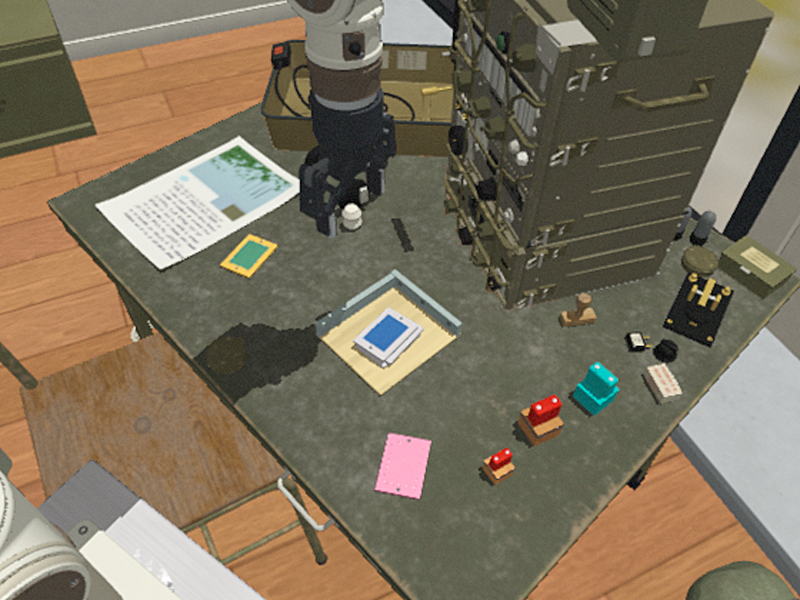

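View pics/wrist0.png

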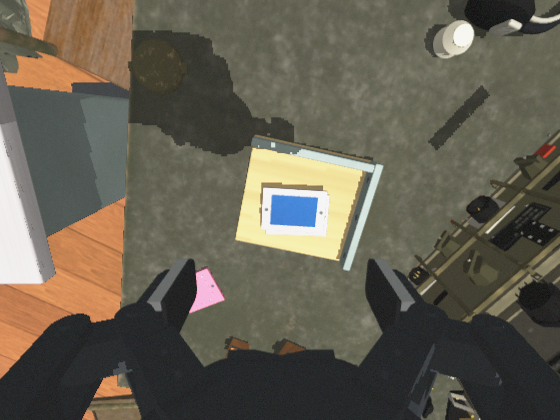

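The scene (800x600 view) shows the brass plate at (248,256) and the jig at (390,330), with its fences on the far side and the blue-topped pile in it. Three things look like the block: turquoise at (596,388), a large red-handled one at (541,418) and a small red-handled one at (499,463). The large red-handled one fits, since it isn't turquoise and is the larger of the other two. The pink plate at (404,466) isn't meant. I'll confirm with a crop.

```bash
cat > h.py <<'E'
import numpy as np, cv2
from scipy.spatial.transform import Rotation as R
from cell import ctrl
def cam(n, s=None):
    c=ctrl.calibration(n); f=210/np.tan(np.radians(c["vertical_fov"])/2)
    K=np.array([[f,0,c["cx"]],[0,f,c["cy"]],[0,0,1.]])
    if "mount" in c:
        T=np.eye(4); T[:3,:3]=R.from_quat(s["eef_rot"]).as_matrix(); T[:3,3]=s["tcp_pos"]
        M=np.linalg.inv(T@c["mount"]); return K,M[:3,:3],M[:3,3]
    return K,R.from_rotvec(c["rvec"]).as_matrix(),np.array(c["tvec"])
def unproj(C,px,z):
    K,Rm,t=C; px=np.atleast_2d(px).astype(float)
    d=(np.linalg.inv(K)@np.c_[px,np.ones(len(px))].T).T@Rm
    o=-Rm.T@t; return o+d*((z-o[2])/d[:,2])[:,None]
def proj(C,P):
    K,Rm,t=C; q=(K@(Rm@np.atleast_2d(P).T+t[:,None])).T; return q[:,:2]/q[:,2:]
def crop(im,x0,y0,w,h,k): return cv2.resize(im[y0:y0+h,x0:x0+w],None,fx=k,fy=k,interpolation=cv2.INTER_CUBIC)
E
python3 - <<'E'
from h import *
a=cv2.imread("pics/scene0.png"); w=cv2.imread("pics/wrist0.png")
m=np.zeros((600,800,3),np.uint8)
m[:300,:400]=crop(a,145,155,80,60,5)      # brass
m[:300,400:]=crop(a,330,250,100,75,4)     # blocks
m[300:,:400]=crop(w,230,125,160,120,2.5)  # jig wrist
m[300:,400:]=crop(a,220,185,106.0.__int__(),80,3.75)[:300,:400] if 0 else cv2.resize(a[185:281,218:346],(400,300),interpolation=cv2.INTER_CUBIC)
cv2.imwrite("pics/m1.png",m)
C=cam("scene")
for n,p in dict(brass=(248,256),block=(541,436),small=(499,475),turq=(596,405),egg=(351,225),stamp=(578,320),pink=(404,466)).items(): print(n,unproj(C,np.array(p)*.7,0)[0].round(3))
E
```

```text
brass [0.528 0.247 0.   ]
block [ 0.51  -0.293  0.   ]
small [ 0.43  -0.275  0.   ]
turq [ 0.597 -0.333  0.   ]
egg [0.685 0.157 0.   ]
stamp [ 0.72  -0.249  0.   ]
pink [ 0.371 -0.171  0.   ]
```

View pics/m1.png

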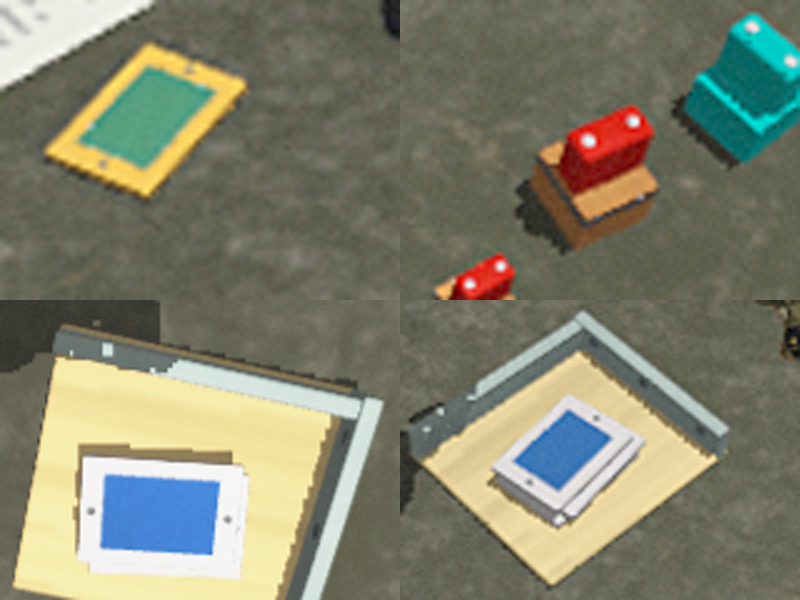

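The crops confirm the target block: brown wood with a dark band and a large red handle, at about (541,418). The turquoise block and the smaller red-handled one stay put. Next I'll fit poses for the jig, plate_3, the brass plate and the block.

```bash
cat >> h.py <<'E'
from scipy.optimize import least_squares
def fit(obs,x0):
    """obs: list of (cam, pixels, local points); planar pose x,y,th"""
    def res(p):
        c,s=np.cos(p[2]),np.sin(p[2]); A=np.array([[c,-s,0],[s,c,0],[0,0,1]])
        return np.concatenate([(proj(C,np.array(L,float)@A.T+[p[0],p[1],0])-np.array(px)).ravel() for C,px,L in obs])
    r=least_squares(res,x0); return r.x, np.abs(r.fun).max()
def maskquad(im,lo,hi,roi=None):
    m=cv2.inRange(cv2.cvtColor(im,cv2.COLOR_BGR2HSV),lo,hi)
    if roi is not None:
        q=np.zeros_like(m); x,y,w,h=roi; q[y:y+h,x:x+w]=1; m=m*q
    c=max(cv2.findContours(m,0,1)[0],key=cv2.contourArea); return c,m
def quadunproj(C,c,z):
    "rect fit of contour unprojected to plane z -> centre, size(long,short), angle of long"
    P=unproj(C,c[:,0,:],z)[:,:2].astype(np.float32)
    (cx,cy),(w,h),a=cv2.minAreaRect(P*1000)
    if w<h: w,h,a=h,w,a+90
    a=(a+90)%180-90; return np.array([cx,cy])/1000,(w,h),np.radians(a)
E
python3 - <<'E'
from h import *
s=ctrl.sense(); W=cam("wrist",s); S=cam("scene")
a=cv2.imread("pics/scene0.png"); w=cv2.imread("pics/wrist0.png")
J=.001
wj=np.array([[358,418],[14,585]])-[0,300]; wj=wj/2.5+[230,125]
sj=(np.array([[550,585],[578,352],[582,312],[728,430]])-[400,300])/3.125+[218,185]
LW=np.array([[68,60,30],[-80,-72,6]])*J; LS=np.array([[-80,-72,6],[68,60,6],[78,70,30],[78,-72,30]])*J
for o in ([(W,wj,LW)],[(S,sj,LS)],[(W,wj,LW),(S,sj,LS)]): print("jig",fit(o,[.5,0,-.2]))
c,_=maskquad(w,(100,120,60),(130,255,255),(240,170,110,80)); print("p3 wrist",quadunproj(W,c,.024))
c,_=maskquad(a,(100,120,60),(130,255,255),(230,200,80,70)); print("p3 scene",quadunproj(S,c,.024))
c,_=maskquad(a,(18,120,120),(35,255,255),(145,155,80,50)); print("brass",quadunproj(S,c,.006))
bp=(np.array([[588,141],[633,121]])-[400,0])/4+[330,250]; print("dots",unproj(S,bp,.062))
bt=(np.array([[535,158],[582,222],[658,185]])-[400,0])/4+[330,250]
P=unproj(S,bt,.03); print(P, (P[0]+P[2])/2)
E
```

```text
jig (array([ 0.53016156, -0.03152613, -0.21417228]), np.float64(0.37979094452387585))
jig (array([ 0.52789512, -0.03205109, -0.2079052 ]), np.float64(0.6359897305094933))
jig (array([ 0.52942315, -0.0315673 , -0.21214969]), np.float64(1.0380619056951446))
p3 wrist (array([ 0.51491382, -0.03802708]), (56.50444412231445, 38.40874481201172), np.float64(-0.0656025792383034))
p3 scene (array([ 0.5167879 , -0.03597725]), (54.82197570800781, 35.73329162597656), np.float64(-0.05448414800333159))
brass (array([0.52732831, 0.24313028]), (84.51910400390625, 60.24082565307617), np.float64(0.14841463859875334))
dots [[ 0.50697628 -0.27942933  0.062     ]
 [ 0.52818127 -0.29121802  0.062     ]]
[[ 0.50535436 -0.25903932  0.03      ]
 [ 0.48818865 -0.29225396  0.03      ]
 [ 0.52556838 -0.31201021  0.03      ]] [ 0.51546137 -0.28552476  0.03      ]
```

```bash
cat > plan.py <<'E'
import sys,json
from h import *
def yaw(s): 
    y=R.from_quat(s["eef_rot"]).as_matrix()[:,1]; return np.arctan2(y[1],y[0])
def plan(wps,g=1.0,step=1.0,p=None,th=None):
    """wps: list of (x,y,z,yaw[,step]); prints rows in chunks of 10. step in row units"""
    s=ctrl.sense()
    if p is None: p=s["tcp_pos"].copy()
    if th is None: th=yaw(s)
    rows=[]
    for w in wps:
        st=w[4] if len(w)>4 else step
        tgt=np.array(w[:3],float); tt=w[3]
        dth=(tt-th+np.pi)%(2*np.pi)-np.pi
        n=max(1,int(np.ceil(max(np.linalg.norm(tgt-p)/(.02*st),abs(dth)/.12)-.02)))
        for k in range(n):
            A=np.array([[-np.sin(th),np.cos(th),0],[np.cos(th),np.sin(th),0],[0,0,-1]]) # rows: tool x,y,z in world
            d=np.clip(np.round(A@(tgt-p)/(n-k)/.02,2),-1,1)
            a=np.clip(round(-((tt-th+np.pi)%(2*np.pi)-np.pi)/(n-k)/.12,2),-1,1)
            rows.append([*[float(v)+0. for v in d],0,0,float(a)+0.,g]); p=p+A.T@d*.02; th=th-a*.12
    for i in range(0,len(rows),10): print(json.dumps([rows[i:i+10]]).replace(" ",""))
    return p,th
E
python3 - <<'E'
from plan import *
plan([(.527,.243,.13,1.719)])
E
```

```text
[[[0.81,0.09,0.34,0,0,-0.96,1.0],[0.79,0.18,0.34,0,0,-0.95,1.0],[0.77,0.27,0.33,0,0,-0.96,1.0],[0.73,0.36,0.34,0,0,-0.95,1.0],[0.69,0.44,0.33,0,0,-0.96,1.0],[0.63,0.52,0.34,0,0,-0.95,1.0],[0.57,0.59,0.33,0,0,-0.96,1.0],[0.5,0.65,0.34,0,0,-0.95,1.0],[0.42,0.7,0.33,0,0,-0.96,1.0],[0.34,0.74,0.34,0,0,-0.95,1.0]]]
[[[0.25,0.77,0.33,0,0,-0.96,1.0],[0.16,0.8,0.34,0,0,-0.95,1.0],[0.06,0.81,0.33,0,0,-0.96,1.0],[-0.03,0.81,0.34,0,0,-0.95,1.0],[-0.12,0.81,0.33,0,0,-0.96,1.0]]]
```

play_rows:
  moves:
    - [[0.81,0.09,0.34,0,0,-0.96,1.0],[0.79,0.18,0.34,0,0,-0.95,1.0],[0.77,0.27,0.33,0,0,-0.96,1.0],[0.73,0.36,0.34,0,0,-0.95,1.0],[0.69,0.44,0.33,0,0,-0.96,1.0],[0.63,0.52,0.34,0,0,-0.95,1.0],[0.57,0.59,0.33,0,0,-0.96,1.0],[0.5,0.65,0.34,0,0,-0.95,1.0],[0.42,0.7,0.33,0,0,-0.96,1.0],[0.34,0.74,0.34,0,0,-0.95,1.0]]

```text
t: 1.15
tcp_pos: [0.5179, 0.1628, 0.1634]
eef_rot: [0.208, 0.978, -0.0, -0.0]
ft_force: [0.0, 0.0, -0.7]
width: 0.0853
gripper_force: 0.0
```

play_rows:
  moves:
    - [[0.25,0.77,0.33,0,0,-0.96,1.0],[0.16,0.8,0.34,0,0,-0.95,1.0],[0.06,0.81,0.33,0,0,-0.96,1.0],[-0.03,0.81,0.34,0,0,-0.95,1.0],[-0.12,0.81,0.33,0,0,-0.96,0.85],[0,0,0,0,0,0,0.85],[0,0,0,0,0,0,0.85]]

```text
t: 1.85
tcp_pos: [0.5271, 0.2428, 0.1302]
eef_rot: [-0.074, 0.997, -0.0, -0.001]
ft_force: [0.3, -0.4, -0.2]
width: 0.0726
gripper_force: 0.0
```

```bash
python3 - <<'E'
from plan import *
s=ctrl.sense(); im=ctrl.snapshot("wrist")[:,:,::-1].copy(); cv2.imwrite("pics/w1.png",im)
print(s["t"],s["tcp_pos"],yaw(s),s["joint_positions"].round(2),s["width"])
C=cam("wrist",s); P=np.array([.527,.243,.006]); print("exp px",proj(C,P))
c,m=maskquad(im,(18,120,120),(35,255,255)); print(cv2.boundingRect(c),quadunproj(C,c,.006))
c,m=maskquad(im,(60,60,40),(95,255,255)); print(cv2.boundingRect(c),quadunproj(C,c,.006))
E
```

```text
1.85 [0.52705047 0.24279788 0.13019989] 1.7181726446985834 [ 0.43  0.46  0.05  1.16 -0.    0.28] 0.07258336069237833
exp px [[280.5316728  200.09508126]]
(252, 158, 60, 82) (array([0.52693079, 0.24404681]), (80.2535171508789, 56.355587005615234), np.float64(0.14370182550996505))
(261, 170, 42, 58) (array([0.52610626, 0.24404083]), (56.37814712524414, 38.7402458190918), np.float64(0.1487213348877896))
```

play_rows:
  moves:
    - [[0,0.05,1,0,0,0,0.85],[0,0,1,0,0,0,0.85],[0,0,1,0,0,0,0.85],[0,0,1,0,0,0,0.85],[0,0,1,0,0,0,0.85],[0,0,0.8,0,0,0,0.85],[0,0,0.5,0,0,0,0.85],[0,0,0.2,0,0,0,0.8],[0,0,0.16,0,0,0,0.75]]

```text
t: 2.8
tcp_pos: [0.5278, 0.2438, -0.0022]
eef_rot: [-0.074, 0.997, 0.0, 0.0]
ft_force: [0.1, -0.7, 0.5]
width: 0.0637
gripper_force: 0.0
```

play_rows:
  moves:
    - [[0,0,0,0,0,0,0.5],[0,0,0,0,0,0,0.5],[0,0,0,0,0,0,0.5],[0,0,0,0,0,0,0.5]]
  force: 30

```text
t: 3.2
tcp_pos: [0.5277, 0.2442, -0.002]
eef_rot: [-0.074, 0.997, 0.0, 0.0]
ft_force: [0.2, -0.6, 0.7]
width: 0.0545
gripper_force: 31.9
```

```bash
python3 - <<'E'
from plan import *
plan([(.5277,.2442,.03,1.717,.7),(.517,.1,.09,1.5),(.516,-.037,.07,1.37),(.516,-.037,.032,1.37,.7),(.516,-.037,.0225,1.37,.25)],g=.5)
E
```

```text
[[[0.0,0.0,-0.53,0,0,0.01,0.5],[0.0,0.0,-0.53,0,0,0.01,0.5],[0.0,0.0,-0.54,0,0,0.0,0.5],[0.2,-0.88,-0.37,0,0,0.23,0.5],[0.17,-0.89,-0.38,0,0,0.23,0.5],[0.15,-0.89,-0.37,0,0,0.23,0.5],[0.12,-0.9,-0.38,0,0,0.22,0.5],[0.1,-0.9,-0.37,0,0,0.23,0.5],[0.08,-0.9,-0.38,0,0,0.22,0.5],[0.05,-0.9,-0.37,0,0,0.23,0.5]]]
[[[0.03,-0.9,-0.38,0,0,0.22,0.5],[-0.06,-0.98,0.14,0,0,0.15,0.5],[-0.08,-0.97,0.14,0,0,0.16,0.5],[-0.1,-0.97,0.14,0,0,0.15,0.5],[-0.12,-0.97,0.15,0,0,0.16,0.5],[-0.13,-0.97,0.14,0,0,0.15,0.5],[-0.15,-0.97,0.15,0,0,0.16,0.5],[-0.17,-0.97,0.14,0,0,0.15,0.5],[0.0,0.0,0.63,0,0,0.0,0.5],[0.0,0.0,0.64,0,0,0.0,0.5]]]
[[[0.0,0.0,0.63,0,0,0.0,0.5],[0.0,0.0,0.24,0,0,0.0,0.5],[0.0,0.0,0.24,0,0,0.0,0.5]]]
```

play_rows:
  moves:
    - [[0,0,-0.53,0,0,0.01,0.5],[0,0,-0.53,0,0,0.01,0.5],[0,0,-0.54,0,0,0,0.5],[0.2,-0.88,-0.37,0,0,0.23,0.5],[0.17,-0.89,-0.38,0,0,0.23,0.5],[0.15,-0.89,-0.37,0,0,0.23,0.5],[0.12,-0.9,-0.38,0,0,0.22,0.5],[0.1,-0.9,-0.37,0,0,0.23,0.5],[0.08,-0.9,-0.38,0,0,0.22,0.5],[0.05,-0.9,-0.37,0,0,0.23,0.5]]

```text
t: 4.2
tcp_pos: [0.5173, 0.1153, 0.0825]
eef_rot: [0.024, 1.0, -0.0, -0.0]
ft_force: [-0.3, 0.0, -0.5]
width: 0.0541
gripper_force: 31.9
```

play_rows:
  moves:
    - [[0.03,-0.9,-0.38,0,0,0.22,0.5],[-0.06,-0.98,0.14,0,0,0.15,0.5],[-0.08,-0.97,0.14,0,0,0.16,0.5],[-0.1,-0.97,0.14,0,0,0.15,0.5],[-0.12,-0.97,0.15,0,0,0.16,0.5],[-0.13,-0.97,0.14,0,0,0.15,0.5],[-0.15,-0.97,0.15,0,0,0.16,0.5],[-0.17,-0.97,0.14,0,0,0.15,0.5],[0,0,0.6,0,0,0,0.5],[0,0,0.6,0,0,0,0.5]]

```text
t: 5.2
tcp_pos: [0.5151, -0.0384, 0.0452]
eef_rot: [0.101, 0.995, 0.0, 0.0]
ft_force: [0.2, 0.2, -0.7]
width: 0.0547
gripper_force: 31.9
```

play_rows:
  moves:
    - [[0,0,0.6,0,0,0,0.5],[0,0,0.3,0,0,0,0.5],[0,0,0.2,0,0,0,0.5],[0,0,0,0,0,0,0.5]]

```text
t: 5.6
tcp_pos: [0.5152, -0.0367, 0.0228]
eef_rot: [0.1, 0.995, -0.0, -0.001]
ft_force: [-0.2, 1.1, -1.0]
width: 0.0545
gripper_force: 31.9
```

play_rows:
  moves:
    - [[0,0,0.03,0,0,0,0.75],[0,0,0,0,0,0,0.78],[0,0,0,0,0,0,0.78],[0,0,-0.3,0,0,0,0.78],[0,0,-0.7,0,0,0,0.78],[0,0,-1,0,0,0,0.78],[0,0,-1,0,0,0,0.7],[0,0,-1,0,0,0,0.7],[0,0,-1,0,0,0,0.7],[0,0,-1,0,0,0,0.7]]

```text
t: 6.6
tcp_pos: [0.5156, -0.0373, 0.1445]
eef_rot: [0.1, 0.995, 0.0, 0.0]
ft_force: [0.2, 0.4, 0.9]
width: 0.0594
gripper_force: 0.0
```

```bash
python3 - <<'E'
from plan import *
s=ctrl.sense(); im=ctrl.snapshot("wrist")[:,:,::-1].copy(); cv2.imwrite("pics/w2.png",im)
print(s["t"],s["tcp_pos"],yaw(s))
C=cam("wrist",s)
c,m=maskquad(im,(60,60,40),(95,255,255),(180,100,200,200)); print(cv2.boundingRect(c),quadunproj(C,c,.030))
cv2.imwrite("pics/w2c.png",cv2.resize(im[60:330,100:460],(800,600),interpolation=cv2.INTER_CUBIC))
plan([(.516,-.15,.15,1.2),(.5165,-.285,.15,1.08)],g=.7)
E
```

```text
6.6 [ 0.5156211  -0.03728651  0.14449435] 1.3703106218697103
(260, 171, 44, 60) (array([ 0.51457495, -0.03619238]), (56.53258514404297, 38.95274353027344), np.float64(-0.2054757944309001))
[[[-0.17,-0.92,-0.02,0,0,0.24,0.7],[-0.2,-0.92,-0.02,0,0,0.24,0.7],[-0.23,-0.91,-0.02,0,0,0.23,0.7],[-0.25,-0.9,-0.01,0,0,0.24,0.7],[-0.27,-0.9,-0.02,0,0,0.23,0.7],[-0.3,-0.89,-0.01,0,0,0.24,0.7],[-0.35,-0.9,0.0,0,0,0.14,0.7],[-0.37,-0.89,0.0,0,0,0.14,0.7],[-0.38,-0.88,0.0,0,0,0.14,0.7],[-0.4,-0.88,0.0,0,0,0.14,0.7]]]
[[[-0.41,-0.87,0.0,0,0,0.15,0.7],[-0.43,-0.87,0.0,0,0,0.14,0.7],[-0.45,-0.85,0.0,0,0,0.15,0.7]]]
```

View pics/w2c.png

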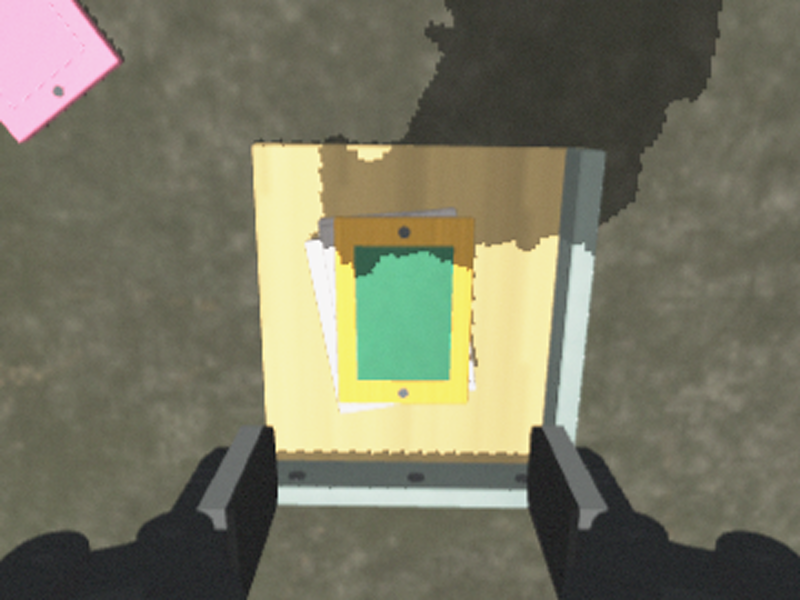

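```bash
python3 - <<'E'
from plan import *
s=ctrl.sense(); C=cam("wrist",s)
px=np.array([[252,143],[566,148],[547,458],[267,455]])/2.2222+[100,60]
L=np.array([[-80,-72,6],[-80,60,6],[68,60,6],[68,-72,6]])*.001
print(fit([(C,px,L)],[.53,-.03,-.21]))
S=cam("scene")
wj=None
E
```

```text
(array([ 0.53216963, -0.03086326, -0.20767848]), np.float64(3.1293061914844884))
```

play_rows:
  moves:
    - [[-0.17,-0.92,-0.02,0,0,0.24,0.7],[-0.2,-0.92,-0.02,0,0,0.24,0.7],[-0.23,-0.91,-0.02,0,0,0.23,0.7],[-0.25,-0.9,-0.01,0,0,0.24,0.7],[-0.27,-0.9,-0.02,0,0,0.23,0.7],[-0.3,-0.89,-0.01,0,0,0.24,0.7],[-0.35,-0.9,0,0,0,0.14,0.7],[-0.37,-0.89,0,0,0,0.14,0.7],[-0.38,-0.88,0,0,0,0.14,0.7],[-0.4,-0.88,0,0,0,0.14,0.7]]

```text
t: 7.65
tcp_pos: [0.5139, -0.2277, 0.1451]
eef_rot: [0.218, 0.976, -0.0, 0.0]
ft_force: [0.0, -0.4, 0.5]
width: 0.0593
gripper_force: 0.0
```

play_rows:
  moves:
    - [[-0.41,-0.87,0,0,0,0.15,0.6],[-0.43,-0.87,0,0,0,0.14,0.6],[-0.45,-0.85,0,0,0,0.15,0.6],[0,0,0,0,0,0,0.6],[0,0,0,0,0,0,0.6]]

```text
t: 8.15
tcp_pos: [0.5142, -0.285, 0.1448]
eef_rot: [0.243, 0.97, 0.0, -0.0]
ft_force: [0.5, -0.3, 0.1]
width: 0.0507
gripper_force: 0.0
```

```bash
python3 - <<'E'
from plan import *
s=ctrl.sense(); im=ctrl.snapshot("wrist")[:,:,::-1].copy(); cv2.imwrite("pics/w3.png",im)
print(s["t"],s["tcp_pos"],yaw(s))
C=cam("wrist",s); print(proj(C,[.5165,-.285,.062]))
cv2.imwrite("pics/w3c.png",cv2.resize(im[100:310,140:420],(800,600),interpolation=cv2.INTER_CUBIC))
E
```

```text
8.15 [ 0.51422102 -0.28503184  0.14477152] 1.0791396943973888
[[281.8492282  216.40189104]]
```

View pics/w3c.png

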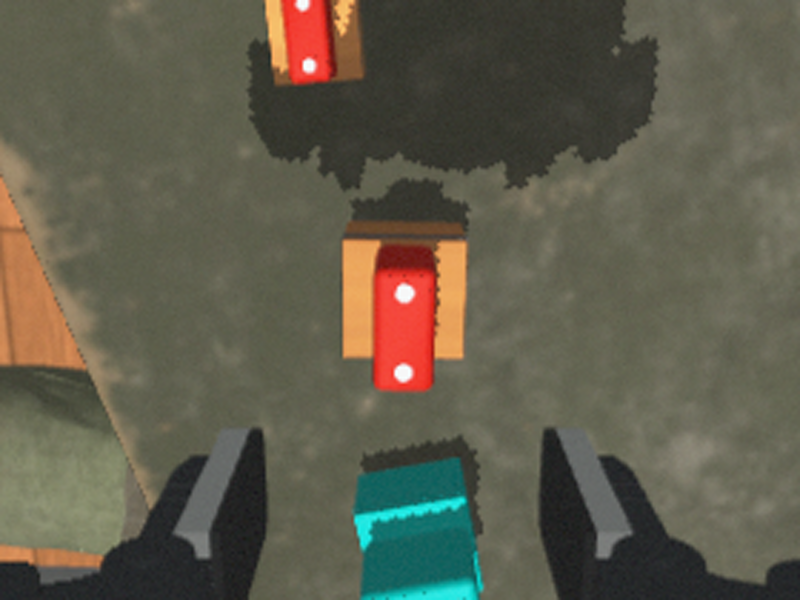

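The block sits squarely below the gripper, with its handle-top centre at crop (404,329). The turquoise block is at (415,530) and the small red-handled one at (310,50), both clear of the fingers.

```bash
python3 - <<'E'
from plan import *
s=ctrl.sense(); C=cam("wrist",s); k=800/280
h=np.array([[375,268],[433,268],[433,390],[374,390]])/k+[140,100]
b=np.array([[343,240],[466,240],[464,358],[343,358]])/k+[140,100]
L=[[-19,-9,62],[-19,9,62],[19,9,62],[19,-9,62]]; LB=[[-20,-20,30],[-20,20,30],[20,20,30],[20,-20,30]]
x,e=fit([(C,h,np.array(L)*.001),(C,b,np.array(LB)*.001)],[.51,-.285,-.49]); print(x,e)
print(unproj(C,h.mean(0),.062),unproj(C,b.mean(0),.03))
plan([(x[0],x[1],.055,x[2]+np.pi/2,.9),(x[0],x[1],.035,x[2]+np.pi/2,.4)],g=.6)
# jig with left/top edges only
E
```

```text
[ 0.51606387 -0.28466094 -0.49331835] 1.1918770051154297
[[ 0.51533013 -0.28435229  0.062     ]] [[ 0.51605147 -0.28455037  0.03      ]]
[[[-0.02,0.01,0.9,0,0,0.0,0.6],[-0.02,0.01,0.9,0,0,0.01,0.6],[-0.01,0.01,0.9,0,0,0.0,0.6],[-0.02,0.0,0.89,0,0,0.01,0.6],[-0.01,0.01,0.9,0,0,0.0,0.6],[0.0,0.0,0.33,0,0,0.0,0.6],[0.0,0.0,0.33,0,0,0.0,0.6],[0.0,0.0,0.34,0,0,0.0,0.6]]]
```

play_rows:
  moves:
    - [[-0.02,0.01,0.9,0,0,0,0.6],[-0.02,0.01,0.9,0,0,0.01,0.6],[-0.01,0.01,0.9,0,0,0,0.6],[-0.02,0,0.89,0,0,0.01,0.6],[-0.01,0.01,0.9,0,0,0,0.5],[0,0,0.33,0,0,0,0.45],[0,0,0.33,0,0,0,0.4],[0,0,0.34,0,0,0,0.35],[0,0,0,0,0,0,0.3]]

```text
t: 9.1
tcp_pos: [0.516, -0.2845, 0.0347]
eef_rot: [0.244, 0.97, 0.0, -0.0]
ft_force: [0.1, -0.4, 1.0]
width: 0.0258
gripper_force: 0.0
```

play_rows:
  moves:
    - [[0,0,0,0,0,0,0.1],[0,0,0,0,0,0,0.1],[0,0,0,0,0,0,0.1],[0,0,0,0,0,0,0.1]]
  force: 60

```text
t: 9.5
tcp_pos: [0.5163, -0.2849, 0.0354]
eef_rot: [0.244, 0.97, -0.0, 0.0]
ft_force: [-0.8, 0.0, -1.9]
width: 0.0169
gripper_force: 61.6
```

```bash
python3 - <<'E'
from plan import *
import cv2
im=cv2.imread("pics/w2.png"); s=dict(eef_rot=R.from_matrix(np.array([[-np.sin(1.3703),np.cos(1.3703),0],[np.cos(1.3703),np.sin(1.3703),0],[0,0,-1]]).T).as_quat(),tcp_pos=np.array([.51562,-.03729,.14449]))
C=cam("wrist",s); k=2.2222; f=lambda a: np.array(a)/k+[100,60]
# candidates
px=dict(tl=(252,143,6),bl=(267,455,6),tr=(566,148,6),bl_top=(277,487,30),bl_bot=(278,507,30),rt_in=(581,235,30),rt_out=(605,150,30),tr_in=(577,150,30),br=(547,455,6))
for x in ([.5302,-.0315,-.214],[.532,-.031,-.208]):
  A=R.from_euler("z",x[2]).as_matrix()
  for n,p in px.items():
    P=unproj(C,f(p[:2]),p[2]*.001)[0]-[x[0],x[1],0]; print(n,((A.T@P)*1000).round(1))
print(ctrl.sense()["tcp_pos"],yaw(ctrl.sense()))
E
```

```text
tl [-81.2 -72.2   6. ]
bl [ 64.6 -72.8   6. ]
tr [-81.1  59.4   6. ]
bl_top [ 67.5 -63.7  30. ]
bl_bot [ 77.9 -63.7  30. ]
rt_in [-48.5  62.5  30. ]
rt_out [-81.3  68.5  30. ]
tr_in [-81.2  57.8  30. ]
br [62.6 63.1  6. ]
tl [-83.3 -72.5   6. ]
bl [ 62.5 -74.1   6. ]
tr [-82.4  59.    6. ]
bl_top [ 65.5 -65.   30. ]
bl_bot [ 75.8 -65.   30. ]
rt_in [-49.8  61.9  30. ]
rt_out [-82.6  68.1  30. ]
tr_in [-82.5  57.4  30. ]
br [61.4 61.9  6. ]
[ 0.51631238 -0.28490879  0.03539021] 1.0775846182463689
```

```bash
cat >> plan.py <<'E'
JG=np.array([.5294,-.0316,-.2125])
def jw(x,y,z,step=1.0,dth=0):
    c,s=np.cos(JG[2]),np.sin(JG[2]); x,y=x/1e3,y/1e3
    return (JG[0]+c*x-s*y,JG[1]+s*x+c*y,z/1e3,JG[2]+np.pi/2+dth,step)
def jpos(p):
    c,s=np.cos(JG[2]),np.sin(JG[2]); d=np.array(p[:2])-JG[:2]; return 1e3*np.array([c*d[0]+s*d[1],-s*d[0]+c*d[1]])
E
python3 - <<'E'
from plan import *
plan([(.516,-.285,.06,1.078,.6),jw(-60,-110,88),jw(-92,-10,80),jw(-92,-10,43.5,.8)],g=.1)
print(); plan([jw(-70,-10,43.5,.5),jw(-40,-10,43.5,.25)],p=np.array(jw(-92,-10,43.5)[:3]),th=JG[2]+np.pi/2,g=.1)
E
```

```text
[[[0.0,0.0,-0.41,0,0,0.0,0.1],[0.01,-0.01,-0.41,0,0,0.0,0.1],[0.0,0.0,-0.41,0,0,0.0,0.1],[0.75,0.6,-0.16,0,0,-0.26,0.1],[0.73,0.62,-0.16,0,0,-0.26,0.1],[0.71,0.64,-0.15,0,0,-0.26,0.1],[0.69,0.66,-0.16,0,0,-0.26,0.1],[0.67,0.68,-0.15,0,0,-0.26,0.1],[0.65,0.71,-0.16,0,0,-0.26,0.1],[0.63,0.73,-0.15,0,0,-0.26,0.1]]]
[[[0.61,0.74,-0.16,0,0,-0.26,0.1],[0.59,0.76,-0.15,0,0,-0.26,0.1],[0.27,0.83,0.07,0,0,0.0,0.1],[0.27,0.83,0.07,0,0,0.0,0.1],[0.26,0.84,0.06,0,0,0.0,0.1],[0.27,0.83,0.07,0,0,0.0,0.1],[0.26,0.84,0.06,0,0,0.0,0.1],[0.27,0.83,0.07,0,0,0.0,0.1],[0.0,0.0,0.61,0,0,0.0,0.1],[0.0,0.0,0.61,0,0,0.0,0.1]]]
[[[0.0,0.0,0.6,0,0,0.0,0.1]]]

[[[-0.37,0.0,0.0,0,0,0.0,0.1],[-0.36,0.0,0.0,0,0,0.0,0.1],[-0.37,0.0,0.0,0,0,0.0,0.1],[-0.25,0.0,0.0,0,0,0.0,0.1],[-0.25,0.0,0.0,0,0,0.0,0.1],[-0.25,0.0,0.0,0,0,0.0,0.1],[-0.25,0.0,0.0,0,0,0.0,0.1],[-0.25,0.0,0.0,0,0,0.0,0.1],[-0.25,0.0,0.0,0,0,0.0,0.1]]]
```

play_rows:
  moves:
    - [[0,0,-0.41,0,0,0,0.1],[0.01,-0.01,-0.41,0,0,0,0.1],[0,0,-0.41,0,0,0,0.1],[0.75,0.6,-0.16,0,0,-0.26,0.1],[0.73,0.62,-0.16,0,0,-0.26,0.1],[0.71,0.64,-0.15,0,0,-0.26,0.1],[0.69,0.66,-0.16,0,0,-0.26,0.1],[0.67,0.68,-0.15,0,0,-0.26,0.1],[0.65,0.71,-0.16,0,0,-0.26,0.1],[0.63,0.73,-0.15,0,0,-0.26,0.1]]

```text
t: 10.5
tcp_pos: [0.463, -0.1611, 0.0826]
eef_rot: [0.136, 0.991, -0.0, 0.001]
ft_force: [0.5, -0.4, -3.4]
width: 0.0171
gripper_force: 61.5
```

play_rows:
  moves:
    - [[0.61,0.74,-0.16,0,0,-0.26,0.1],[0.59,0.76,-0.15,0,0,-0.26,0.1],[0.27,0.83,0.07,0,0,0,0.1],[0.27,0.83,0.07,0,0,0,0.1],[0.26,0.84,0.06,0,0,0,0.1],[0.27,0.83,0.07,0,0,0,0.1],[0.26,0.84,0.06,0,0,0,0.1],[0.27,0.83,0.07,0,0,0,0.1],[0,0,0.61,0,0,0,0.1],[0,0,0.61,0,0,0,0.1]]

```text
t: 11.5
tcp_pos: [0.4379, -0.0211, 0.0561]
eef_rot: [0.105, 0.994, 0.0, 0.001]
ft_force: [1.1, 0.5, -2.6]
width: 0.017
gripper_force: 61.4
```

play_rows:
  moves:
    - [[0,0,0.58,0,0,0,0.1],[0,0,0,0,0,0,0.1]]

```text
t: 11.7
tcp_pos: [0.436, -0.0216, 0.0431]
eef_rot: [0.106, 0.994, -0.0, -0.001]
ft_force: [0.1, 0.3, -2.3]
width: 0.0171
gripper_force: 61.4
```

```bash
python3 - <<'E'
from plan import *
s=ctrl.sense(); print(s["t"],jpos(s["tcp_pos"]),s["tcp_pos"][2],yaw(s)-np.pi/2,s["ft_force"])
im=ctrl.snapshot("side")[:,:,::-1].copy(); 
q=proj(cam("side"),[.5,-.03,.02])[0]; print(q); x,y=(int(max(0,q[0]-90)),int(max(0,q[1]-67)))
cv2.imwrite("pics/s1.png",cv2.resize(im[y:y+135,x:x+180],(800,600),interpolation=cv2.INTER_CUBIC))
E
```

```text
11.7 [-93.42768388  -9.90380606] 0.04306441783987381 -0.2116928975429544 [ 0.06278385  0.32819053 -2.27304415]
[287.54879248 219.49204692]
```

View pics/s1.png

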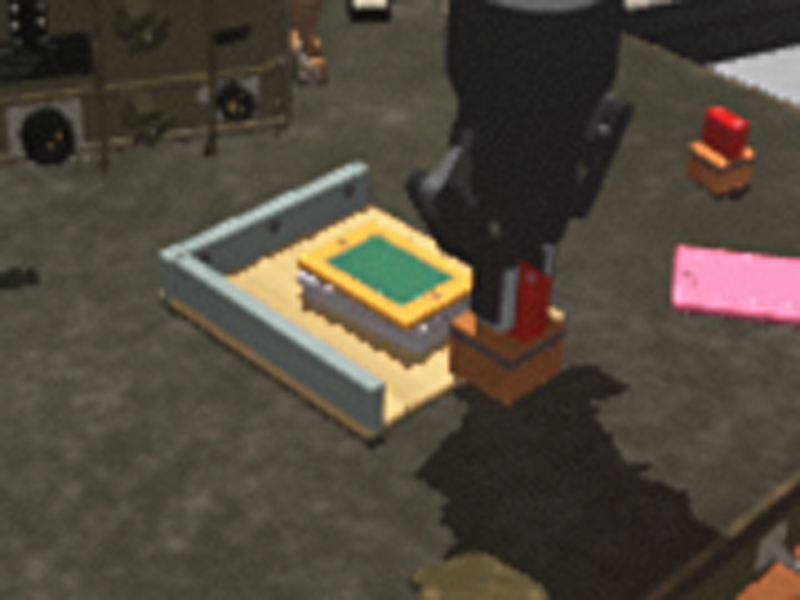

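The side view shows the block held low at (510,345), just short of the pile's open end. The brass plate is flat on top at (385,268). Next I'll push towards the +x fence.

play_rows:
  moves:
    - [[-0.4,0,0,0,0,0,0.1],[-0.3,0,0,0,0,0,0.1],[-0.25,0,0,0,0,0,0.1],[-0.25,0,0,0,0,0,0.1],[-0.25,0,0,0,0,0,0.1],[-0.25,0,0,0,0,0,0.1],[-0.25,0,0,0,0,0,0.1],[-0.25,0,0,0,0,0,0.1]]

```text
t: 12.55
tcp_pos: [0.4806, -0.0315, 0.0435]
eef_rot: [0.106, 0.994, -0.0, 0.0]
ft_force: [-1.2, 1.1, -2.8]
width: 0.0167
gripper_force: 61.4
```

play_rows:
  moves:
    - [[-0.25,0,0,0,0,0,0.1],[-0.2,0,0,0,0,0,0.1],[-0.2,0,0,0,0,0,0.1],[-0.1,0,0,0,0,0,0.1]]

```text
t: 12.95
tcp_pos: [0.4921, -0.0337, 0.0431]
eef_rot: [0.106, 0.994, 0.001, -0.003]
ft_force: [-9.1, 3.5, 3.3]
width: 0.017
gripper_force: 62.3
```

```bash
python3 - <<'E'
from plan import *
s=ctrl.sense(); print(s["t"],jpos(s["tcp_pos"]),s["tcp_pos"][2],yaw(s)-np.pi/2,s["ft_force"])
E
```

```text
12.95 [-36.03061827  -9.90375101] 0.04312346886788555 -0.21211201752212294 [-9.12971134  3.53267267  3.25251018]
```

play_rows:
  moves:
    - [[-0.05,0,0,0,0,0,0.1],[-0.05,0,0,0,0,0,0.1],[0,0,0,0,0,0,0.1]]

```text
t: 13.25
tcp_pos: [0.4922, -0.0337, 0.0428]
eef_rot: [0.106, 0.994, 0.001, -0.005]
ft_force: [-11.1, 2.8, 4.3]
width: 0.017
gripper_force: 62.4
```

play_rows:
  moves:
    - [[-0.05,0,0,0,0,0,0.1],[0,0,0,0,0,0,0.1]]

```text
t: 13.45
tcp_pos: [0.4923, -0.0338, 0.0427]
eef_rot: [0.106, 0.994, 0.001, -0.006]
ft_force: [-11.6, 3.1, 5.4]
width: 0.0171
gripper_force: 62.5
```

play_rows:
  moves:
    - [[0.4,0,0,0,0,0,0.1],[0.6,0,0,0,0,0,0.1],[0,0,0,0,0,0,0.1]]

```text
t: 13.75
tcp_pos: [0.4778, -0.0308, 0.0438]
eef_rot: [0.106, 0.994, -0.0, 0.0]
ft_force: [-0.3, 0.3, -2.3]
width: 0.0172
gripper_force: 61.4
```

```bash
python3 - <<'E'
from plan import *
s=ctrl.sense(); print(s["t"],jpos(s["tcp_pos"]),s["tcp_pos"][2],yaw(s)-np.pi/2,s["ft_force"],R.from_quat(s["eef_rot"]).as_matrix()[:,2])
plan([jw(-52,-10,82,.8),jw(28,-77,82),jw(28,-77,43.5,.8)],g=.1)
E
```

```text
13.75 [-50.60562807 -10.08962856] 0.043845478934113585 -0.21222903981954433 [-0.32223577  0.25055635 -2.33997738] [ 3.32191177e-04 -3.01204645e-04 -9.99999899e-01]
[[[0.02,0.0,-0.64,0,0,0.0,0.1],[0.02,0.0,-0.63,0,0,0.0,0.1],[0.03,0.0,-0.64,0,0,0.0,0.1],[-0.67,-0.56,0.0,0,0,0.0,0.1],[-0.67,-0.56,0.0,0,0,0.0,0.1],[-0.66,-0.56,0.0,0,0,0.0,0.1],[-0.67,-0.56,0.0,0,0,0.0,0.1],[-0.66,-0.55,0.0,0,0,0.0,0.1],[-0.67,-0.56,0.0,0,0,0.0,0.1],[0.0,0.0,0.64,0,0,0.0,0.1]]]
[[[0.0,0.0,0.64,0,0,0.0,0.1],[0.0,0.0,0.65,0,0,0.0,0.1]]]
```

play_rows:
  moves:
    - [[0.02,0,-0.64,0,0,0,0.1],[0.02,0,-0.63,0,0,0,0.1],[0.03,0,-0.64,0,0,0,0.1],[-0.67,-0.56,0,0,0,0,0.1],[-0.67,-0.56,0,0,0,0,0.1],[-0.66,-0.56,0,0,0,0,0.1],[-0.67,-0.56,0,0,0,0,0.1],[-0.66,-0.55,0,0,0,0,0.1],[-0.67,-0.56,0,0,0,0,0.1],[0,0,0.64,0,0,0,0.1]]

```text
t: 14.75
tcp_pos: [0.5457, -0.1154, 0.071]
eef_rot: [0.107, 0.994, -0.001, 0.004]
ft_force: [0.7, -0.6, -2.3]
width: 0.0169
gripper_force: 61.4
```

play_rows:
  moves:
    - [[0,0,0.64,0,0,0,0.1],[0,0,0.65,0,0,0,0.1],[0,0,0,0,0,0,0.1]]

```text
t: 15.05
tcp_pos: [0.5396, -0.1122, 0.0415]
eef_rot: [0.106, 0.994, 0.0, -0.001]
ft_force: [0.3, 0.3, -2.1]
width: 0.0169
gripper_force: 62.5
```

play_rows:
  moves:
    - [[0,0.3,0,0,0,0,0.1],[0,0.25,0,0,0,0,0.1],[0,0.25,0,0,0,0,0.1],[0,0.25,0,0,0,0,0.1],[0,0.25,0,0,0,0,0.1],[0,0.25,0,0,0,0,0.1],[0,0.25,0,0,0,0,0.1],[0,0.25,0,0,0,0,0.1],[0,0.25,0,0,0,0,0.1],[0,0.25,0,0,0,0,0.1]]

```text
t: 16.05
tcp_pos: [0.5518, -0.0626, 0.0433]
eef_rot: [0.106, 0.994, -0.0, 0.0]
ft_force: [-0.8, -1.9, -3.1]
width: 0.0169
gripper_force: 62.3
```

```bash
python3 - <<'E'
from plan import *
s=ctrl.sense(); print(s["t"],jpos(s["tcp_pos"]),s["tcp_pos"][2],yaw(s)-np.pi/2,s["ft_force"],R.from_quat(s["eef_rot"]).as_matrix()[:,2])
E
```

```text
16.05 [ 28.46008232 -25.61218288] 0.04330140165146824 -0.21244167617031895 [-0.84301147 -1.89785185 -3.14294627] [ 2.09257837e-05 -5.39679582e-05 -9.99999998e-01]
```

Next, up to the +y fence, where the block should end near y = -16.

play_rows:
  moves:
    - [[0,0.2,0,0,0,0,0.1],[0,0.15,0,0,0,0,0.1],[0,0.1,0,0,0,0,0.1],[0,0.1,0,0,0,0,0.1],[0,0,0,0,0,0,0.1]]

```text
t: 16.55
tcp_pos: [0.5535, -0.0542, 0.0434]
eef_rot: [0.107, 0.994, -0.002, -0.0]
ft_force: [-3.0, -7.7, -1.8]
width: 0.0168
gripper_force: 62.6
```

play_rows:
  moves:
    - [[0,0.1,0,0,0,0,0.1],[0,0.1,0,0,0,0,0.1],[0,0,0,0,0,0,0.1]]

```text
t: 16.85
tcp_pos: [0.5535, -0.0538, 0.0436]
eef_rot: [0.108, 0.994, -0.006, -0.001]
ft_force: [-4.8, -15.9, 1.1]
width: 0.0167
gripper_force: 62.9
```

```bash
python3 - <<'E'
from plan import *
s=ctrl.sense(); print(s["t"],jpos(s["tcp_pos"]),s["tcp_pos"][2],yaw(s)-np.pi/2,s["ft_force"],R.from_quat(s["eef_rot"]).as_matrix()[:,2])
E
```

```text
16.85 [ 28.26414658 -16.59794521] 0.043605565612022425 -0.21606808435641756 [ -4.8450362  -15.85716005   1.11643671] [-0.0025888  -0.01151548 -0.99993034]
```

play_rows:
  moves:
    - [[0,-0.5,0,0,0,0,0.1],[0,-0.5,0,0,0,0,0.1],[0,0,-0.7,0,0,0,0.1],[0,0,-0.7,0,0,0,0.1],[0,0,-0.6,0,0,0,0.1],[0,0,0,0,0,0,0.1]]

```text
t: 17.45
tcp_pos: [0.5526, -0.0679, 0.0855]
eef_rot: [0.106, 0.994, 0.0, 0.002]
ft_force: [-0.0, -0.8, -2.1]
width: 0.017
gripper_force: 62.5
```

```bash
python3 - <<'E'
from plan import *
s=ctrl.sense(); print(s["t"],jpos(s["tcp_pos"]),s["tcp_pos"][2],yaw(s)-np.pi/2,s["ft_force"],R.from_quat(s["eef_rot"]).as_matrix()[:,2])
plan([jw(-62,31,82,1),jw(-62,31,43.5,.8)],g=.1)
im=ctrl.snapshot("scene")[:,:,::-1]; cv2.imwrite("pics/sc2.png",im)
E
```

```text
17.45 [ 30.35494508 -30.56285681] 0.08551653857669818 -0.2121542512244421 [-0.00938558 -0.77294591 -2.05614632] [ 4.92940355e-03  2.03023414e-04 -9.99987830e-01]
[[[0.77,0.51,0.03,0,0,0.0,0.1],[0.77,0.51,0.03,0,0,0.0,0.1],[0.77,0.51,0.03,0,0,0.0,0.1],[0.77,0.52,0.03,0,0,0.0,0.1],[0.77,0.51,0.03,0,0,0.0,0.1],[0.77,0.52,0.03,0,0,0.0,0.1],[0.0,0.0,0.64,0,0,0.0,0.1],[0.0,0.0,0.64,0,0,0.0,0.1],[0.0,0.0,0.64,0,0,0.0,0.1]]]
```

play_rows:
  moves:
    - [[0.77,0.51,0.03,0,0,0,0.1],[0.77,0.51,0.03,0,0,0,0.1],[0.77,0.51,0.03,0,0,0,0.1],[0.77,0.52,0.03,0,0,0,0.1],[0.77,0.51,0.03,0,0,0,0.1],[0.77,0.52,0.03,0,0,0,0.1],[0,0,0.64,0,0,0,0.1],[0,0,0.64,0,0,0,0.1],[0,0,0.64,0,0,0,0.1],[0,0,0,0,0,0,0.1]]

```text
t: 18.5
tcp_pos: [0.4728, 0.0121, 0.0405]
eef_rot: [0.106, 0.994, 0.0, -0.0]
ft_force: [0.0, 0.2, -3.0]
width: 0.0173
gripper_force: 64.1
```

play_rows:
  moves:
    - [[-0.3,0,0,0,0,0,0.1],[-0.25,0,0,0,0,0,0.1],[-0.25,0,0,0,0,0,0.1],[-0.2,0,0,0,0,0,0.1],[-0.15,0,0,0,0,0,0.1],[-0.1,0,0,0,0,0,0.1],[-0.1,0,0,0,0,0,0.1],[0,0,0,0,0,0,0.1]]

```text
t: 19.3
tcp_pos: [0.5, 0.006, 0.0413]
eef_rot: [0.106, 0.994, 0.0, 0.0]
ft_force: [-0.5, -0.3, -2.3]
width: 0.017
gripper_force: 64.1
```

```bash
python3 - <<'E'
from plan import *
s=ctrl.sense(); print(s["t"],jpos(s["tcp_pos"]),s["tcp_pos"][2],yaw(s)-np.pi/2,s["ft_force"],R.from_quat(s["eef_rot"]).as_matrix()[:,2])
E
```

```text
19.3 [-36.72661465  30.58535062] 0.041307718314282336 -0.21245791895918376 [-0.46521911 -0.27937541 -2.28393093] [ 1.52847252e-04 -1.39196152e-05 -9.99999988e-01]
```

play_rows:
  moves:
    - [[0,0,-0.1,0,0,0,0.1],[-0.1,0,0,0,0,0,0.1],[-0.1,0,0,0,0,0,0.1],[-0.1,0,0,0,0,0,0.1],[0,0,0,0,0,0,0.1]]

```text
t: 19.8
tcp_pos: [0.5024, 0.0053, 0.0426]
eef_rot: [0.106, 0.994, 0.0, -0.003]
ft_force: [-7.1, 1.6, 1.2]
width: 0.0169
gripper_force: 64.8
```

play_rows:
  moves:
    - [[-0.1,0,0,0,0,0,0.1],[-0.1,0,0,0,0,0,0.1],[0,0,0,0,0,0,0.1]]

```text
t: 20.1
tcp_pos: [0.5041, 0.0049, 0.0422]
eef_rot: [0.106, 0.994, 0.0, -0.005]
ft_force: [-10.7, 2.9, 4.3]
width: 0.0168
gripper_force: 65.1
```

```bash
python3 - <<'E'
from plan import *
s=ctrl.sense(); print(s["t"],jpos(s["tcp_pos"]),s["tcp_pos"][2],yaw(s)-np.pi/2,s["ft_force"],R.from_quat(s["eef_rot"]).as_matrix()[:,2])
E
```

```text
20.1 [-32.40935015  30.32329568] 0.0422089740900732 -0.211826228995722 [-10.69806016   2.92048114   4.25676533] [-0.01069569  0.00201551 -0.99994077]
```

play_rows:
  moves:
    - [[-0.1,0,0,0,0,0,0.1],[-0.1,0,0,0,0,0,0.1],[0,0,0,0,0,0,0.1],[0,0,0,0,0,0,0.1]]

```text
t: 20.5
tcp_pos: [0.5043, 0.0048, 0.0415]
eef_rot: [0.106, 0.994, 0.001, -0.009]
ft_force: [-16.9, 4.0, 7.9]
width: 0.0171
gripper_force: 65.8
```

```bash
python3 - <<'E'
from plan import *
s=ctrl.sense(); print(s["t"],jpos(s["tcp_pos"]),s["tcp_pos"][2],yaw(s)-np.pi/2,s["ft_force"],R.from_quat(s["eef_rot"]).as_matrix()[:,2])
E
```

```text
20.5 [-32.1804831   30.25029337] 0.04154593199834708 -0.21140778976370056 [-16.88378507   4.03638832   7.86873559] [-0.01761113  0.00351858 -0.99983872]
```

play_rows:
  moves:
    - [[0.5,0,-0.05,0,0,0,0.1],[0.5,0,0,0,0,0,0.1],[0,0,-0.7,0,0,0,0.1],[0,0,-0.7,0,0,0,0.1],[0,0,-0.6,0,0,0,0.1],[0,0,0,0,0,0,0.1],[0,0,0,0,0,0,0.1]]

```text
t: 21.2
tcp_pos: [0.4943, 0.0073, 0.0845]
eef_rot: [0.106, 0.994, 0.0, 0.001]
ft_force: [-0.4, 0.5, -3.5]
width: 0.0172
gripper_force: 64.1
```

```bash
python3 - <<'E'
from plan import *
s=ctrl.sense(); print(s["t"],jpos(s["tcp_pos"]),s["tcp_pos"][2],yaw(s)-np.pi/2,s["ft_force"],R.from_quat(s["eef_rot"]).as_matrix()[:,2])
plan([jw(28,-48,84,1),jw(28,-48,44,.8)],g=.1)
E
```

```text
21.2 [-42.50259252  30.65279997] 0.084547093378391 -0.212414920687235 [-0.39887676  0.49868986 -3.48418888] [ 1.41345881e-03 -4.75793902e-05 -9.99999000e-01]
[[[-0.59,-0.66,0.0,0,0,0.0,0.1],[-0.59,-0.65,0.01,0,0,0.0,0.1],[-0.59,-0.66,0.0,0,0,0.0,0.1],[-0.58,-0.65,0.01,0,0,0.0,0.1],[-0.59,-0.66,0.0,0,0,0.0,0.1],[-0.58,-0.65,0.01,0,0,0.0,0.1],[0.0,0.0,0.67,0,0,0.0,0.1],[0.0,0.0,0.66,0,0,0.0,0.1],[0.0,0.0,0.67,0,0,0.0,0.1]]]
```

play_rows:
  moves:
    - [[-0.59,-0.66,0,0,0,0,0.1],[-0.59,-0.65,0.01,0,0,0,0.1],[-0.59,-0.66,0,0,0,0,0.1],[-0.58,-0.65,0.01,0,0,0,0.1],[-0.59,-0.66,0,0,0,0,0.1],[-0.58,-0.65,0.01,0,0,0,0.1],[0,0,0.67,0,0,0,0.1],[0,0,0.66,0,0,0,0.1],[0,0,0.6,0,0,0,0.1],[0,0.5,0,0,0,0,0.1]]

```text
t: 22.2
tcp_pos: [0.5465, -0.0755, 0.0429]
eef_rot: [0.107, 0.994, -0.0, -0.002]
ft_force: [0.2, 0.4, -3.2]
width: 0.0168
gripper_force: 64.0
```

play_rows:
  moves:
    - [[0,0.4,0,0,0,0,0.1],[0,0.3,0,0,0,0,0.1],[0,0.2,0,0,0,0,0.1],[0,0.1,0,0,0,0,0.1],[0,0.1,0,0,0,0,0.1],[0,0.1,0,0,0,0,0.1],[0,0,0,0,0,0,0.1],[0,0,0,0,0,0,0.1]]

```text
t: 23.0
tcp_pos: [0.5531, -0.054, 0.0459]
eef_rot: [0.107, 0.994, -0.003, 0.0]
ft_force: [-2.7, -7.8, 1.2]
width: 0.0168
gripper_force: 64.6
```

```bash
python3 - <<'E'
from plan import *
s=ctrl.sense(); print(s["t"],jpos(s["tcp_pos"]),s["tcp_pos"][2],yaw(s)-np.pi/2,s["ft_force"],R.from_quat(s["eef_rot"]).as_matrix()[:,2])
E
```

```text
23.0 [ 27.85182221 -16.92443249] 0.045924670898289166 -0.21454918256060806 [-2.69765232 -7.8291355   1.18356664] [ 2.85648228e-05 -6.05179540e-03 -9.99981687e-01]
```

play_rows:
  moves:
    - [[0,-0.3,0,0,0,0,0.1],[0,-0.1,0.12,0,0,0,0.1],[0,0.2,0,0,0,0,0.1],[0,0.2,0,0,0,0,0.1],[0,0.1,0,0,0,0,0.1],[0,0.1,0,0,0,0,0.1],[0,0,0,0,0,0,0.1]]

```text
t: 23.7
tcp_pos: [0.5522, -0.0535, 0.0427]
eef_rot: [0.108, 0.994, -0.007, -0.001]
ft_force: [-4.6, -17.8, 0.2]
width: 0.017
gripper_force: 64.5
```

play_rows:
  moves:
    - [[0,-0.5,0,0,0,0,0.1],[0,-0.5,0,0,0,0,0.1],[0,0,-0.7,0,0,0,0.1],[0,0,-0.7,0,0,0,0.1],[0,0,-0.6,0,0,0,0.1],[0,0,0,0,0,0,0.1],[0,0,0,0,0,0,0.1]]

```text
t: 24.4
tcp_pos: [0.5501, -0.0664, 0.0828]
eef_rot: [0.106, 0.994, 0.0, 0.0]
ft_force: [-0.1, 0.3, -2.6]
width: 0.017
gripper_force: 64.1
```

```bash
python3 - <<'E'
from plan import *
s=ctrl.sense(); print(s["t"],jpos(s["tcp_pos"]),s["tcp_pos"][2],yaw(s)-np.pi/2,s["ft_force"],R.from_quat(s["eef_rot"]).as_matrix()[:,2])
plan([jw(-62,32,84,1),jw(-62,32,43.5,.8)],g=.1)
E
```

```text
24.4 [ 27.57601586 -29.66428085] 0.08277255404297736 -0.21189867732481593 [-0.11919262  0.25421932 -2.6371747 ] [ 6.51630319e-04  2.59854270e-04 -9.99999754e-01]
[[[0.75,0.51,-0.01,0,0,0.0,0.1],[0.75,0.52,-0.01,0,0,0.0,0.1],[0.74,0.51,-0.01,0,0,0.0,0.1],[0.75,0.52,-0.01,0,0,0.0,0.1],[0.74,0.51,-0.01,0,0,0.0,0.1],[0.75,0.52,-0.01,0,0,0.01,0.1],[0.0,0.0,0.67,0,0,0.0,0.1],[0.0,0.0,0.68,0,0,0.0,0.1],[0.0,0.0,0.67,0,0,0.0,0.1]]]
```

play_rows:
  moves:
    - [[0.75,0.51,-0.01,0,0,0,0.1],[0.75,0.52,-0.01,0,0,0,0.1],[0.74,0.51,-0.01,0,0,0,0.1],[0.75,0.52,-0.01,0,0,0,0.1],[0.74,0.51,-0.01,0,0,0,0.1],[0.75,0.52,-0.01,0,0,0,0.1],[0,0,0.67,0,0,0,0.1],[0,0,0.68,0,0,0,0.1],[0,0,0.6,0,0,0,0.1],[-0.4,0,0,0,0,0,0.1]]

```text
t: 25.4
tcp_pos: [0.4799, 0.0112, 0.0425]
eef_rot: [0.106, 0.994, -0.0, -0.003]
ft_force: [-0.1, -0.9, -2.8]
width: 0.0169
gripper_force: 64.1
```

play_rows:
  moves:
    - [[-0.4,0,0,0,0,0,0.1],[-0.3,0,0,0,0,0,0.1],[-0.2,0,0,0,0,0,0.1],[-0.1,0,0,0,0,0,0.1],[-0.1,0,0,0,0,0,0.1],[-0.1,0,0,0,0,0,0.1],[0,0,0,0,0,0,0.1]]

```text
t: 26.1
tcp_pos: [0.5041, 0.0063, 0.0444]
eef_rot: [0.106, 0.994, 0.0, -0.003]
ft_force: [-4.9, 1.1, -0.1]
width: 0.0167
gripper_force: 64.6
```

```bash
python3 - <<'E'
from plan import *
s=ctrl.sense(); print(s["t"],jpos(s["tcp_pos"]),s["tcp_pos"][2],yaw(s)-np.pi/2,s["ft_force"],R.from_quat(s["eef_rot"]).as_matrix()[:,2])
E
```

```text
26.1 [-32.68718279  31.68691942] 0.0444465351329348 -0.21212394100342857 [-4.92884922  1.1342067  -0.05108936] [-0.00492078  0.00106685 -0.99998732]
```

play_rows:
  moves:
    - [[-0.15,0,0,0,0,0,0.1],[-0.1,0,0,0,0,0,0.1],[0,0,0,0,0,0,0.1],[0,0,0,0,0,0,0.1]]

```text
t: 26.5
tcp_pos: [0.5045, 0.0061, 0.0435]
eef_rot: [0.106, 0.994, 0.001, -0.007]
ft_force: [-12.1, 3.7, 5.4]
width: 0.0172
gripper_force: 65.3
```

play_rows:
  moves:
    - [[0.5,0,-0.05,0,0,0,0.1],[0.6,0,0,0,0,0,0.1],[1,0,-1,0,0,0,0.1],[1,0,-1,0,0,0,0.1],[1,0,-1,0,0,0,0.1],[0.5,0,-1,0,0,0,0.1],[0,0,0,0,0,0,0.1],[0,0,0,0,0,0,0.1]]

```text
t: 27.3
tcp_pos: [0.4227, 0.0242, 0.1264]
eef_rot: [0.106, 0.994, 0.0, 0.002]
ft_force: [-0.4, -0.4, -2.9]
width: 0.0169
gripper_force: 64.3
```

```bash
python3 - <<'E'
from plan import *
s=ctrl.sense(); print(s["t"],jpos(s["tcp_pos"]),s["tcp_pos"][2],yaw(s)-np.pi/2)
ims={n:ctrl.snapshot(n)[:,:,::-1].copy() for n in ("scene","side","wrist")}
for n in ims: cv2.imwrite(f"pics/{n}3.png",ims[n])
m=np.zeros((600,800,3),np.uint8); c=jw(28,32,20)[:3]
for i,n in enumerate(("scene","side")):
    q=proj(cam(n,s),c)[0].astype(int); print(n,q)
    m[:,400*i:400*i+400]=cv2.resize(ims[n][q[1]-60:q[1]+60,q[0]-40:q[0]+40],(400,600),interpolation=cv2.INTER_CUBIC)
cv2.imwrite("pics/m3.png",m)
S=cam("scene")
C,mm=maskquad(ims["scene"],(60,80,40),(95,255,255),(int(proj(S,c)[0][0])-40,int(proj(S,c)[0][1])-40,80,80)); p=quadunproj(S,C,.03); print("brass scene",p,jpos(p[0]))
E
```

```text
27.3 [-116.05405921   32.00356979] 0.12639360664964067 -0.21226501095461003
scene [271 212]
side [258 215]
brass scene (array([ 0.56461432, -0.00579563]), (54.549503326416016, 36.306236267089844), np.float64(-0.2176280648010407)) [28.97998044 32.65079364]
```

View pics/m3.png

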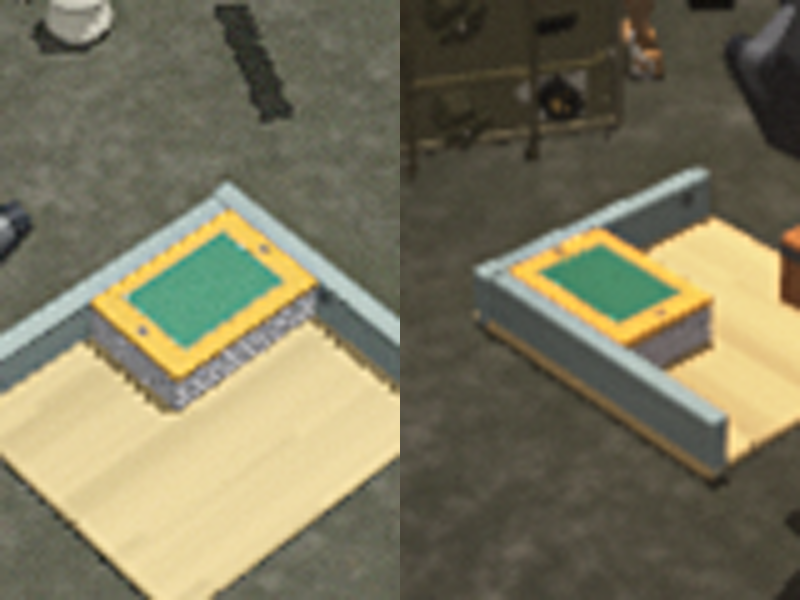

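Both views show the four plates flush and against both fences, with the brass top at (205,290) in the left half and (610,285) in the right. Next I'll stand the block on the middle of the pile.

```bash
python3 - <<'E'
from plan import *
plan([jw(27.7,31.5,110,1),jw(27.7,31.5,70,.6)],g=.1)
E
```

```text
[[[-0.91,0.0,0.09,0,0,0.0,0.1],[-0.9,0.0,0.09,0,0,0.0,0.1],[-0.91,0.0,0.09,0,0,0.0,0.1],[-0.9,0.0,0.1,0,0,0.0,0.1],[-0.91,0.0,0.09,0,0,0.0,0.1],[-0.9,0.0,0.1,0,0,0.0,0.1],[-0.91,0.0,0.09,0,0,0.0,0.1],[-0.9,-0.01,0.1,0,0,0.0,0.1],[0.0,0.0,0.5,0,0,0.0,0.1],[0.0,0.0,0.5,0,0,0.0,0.1]]]
[[[0.0,0.0,0.5,0,0,0.0,0.1],[0.0,0.0,0.5,0,0,0.0,0.1]]]
```

play_rows:
  moves:
    - [[-0.91,0,0.09,0,0,0,0.1],[-0.9,0,0.09,0,0,0,0.1],[-0.91,0,0.09,0,0,0,0.1],[-0.9,0,0.1,0,0,0,0.1],[-0.91,0,0.09,0,0,0,0.1],[-0.9,0,0.1,0,0,0,0.1],[-0.91,0,0.09,0,0,0,0.1],[-0.9,-0.01,0.1,0,0,0,0.1],[0,0,0.5,0,0,0,0.1],[0,0,0.5,0,0,0,0.1]]

```text
t: 28.45
tcp_pos: [0.5624, -0.0067, 0.0888]
eef_rot: [0.106, 0.994, -0.0, -0.001]
ft_force: [-0.3, -0.3, -3.0]
width: 0.0168
gripper_force: 64.2
```

play_rows:
  moves:
    - [[0,0,0.4,0,0,0,0.1],[0,0,0.3,0,0,0,0.1],[0,0,0,0,0,0,0.1],[0,0,0,0,0,0,0.1]]

```text
t: 28.85
tcp_pos: [0.5628, -0.0064, 0.077]
eef_rot: [0.106, 0.994, -0.0, -0.0]
ft_force: [-0.2, 0.1, -2.6]
width: 0.0166
gripper_force: 64.2
```

```bash
python3 - <<'E'
from plan import *
s=ctrl.sense(); print(s["t"],jpos(s["tcp_pos"]),s["tcp_pos"][2],yaw(s)-np.pi/2,s["ft_force"],R.from_quat(s["eef_rot"]).as_matrix()[:,2])
E
```

```text
28.85 [27.34161757 31.65779594] 0.0769526013550133 -0.2121904257489322 [-0.18921574  0.11920549 -2.56522048] [-1.40035902e-04  9.56318399e-06 -9.99999990e-01]
```

Need about 11.5 mm more; approach slowly.

play_rows:
  moves:
    - [[0,0,0.2,0,0,0,0.1],[0,0,0.15,0,0,0,0.1],[0,0,0.1,0,0,0,0.1],[0,0,0,0,0,0,0.1]]

```text
t: 29.25
tcp_pos: [0.5628, -0.0065, 0.0676]
eef_rot: [0.106, 0.994, -0.0, -0.0]
ft_force: [0.3, -0.2, -2.2]
width: 0.017
gripper_force: 64.2
```

play_rows:
  moves:
    - [[0,0,0.05,0,0,0,0.1],[0,0,0,0,0,0,0.1]]

```text
t: 29.45
tcp_pos: [0.5631, -0.0066, 0.0668]
eef_rot: [0.106, 0.994, -0.0, -0.0]
ft_force: [-0.7, 0.1, -3.3]
width: 0.0172
gripper_force: 64.2
```

play_rows:
  moves:
    - [[0,0,0.05,0,0,0,0.1],[0,0,0,0,0,0,0.1]]

```text
t: 29.65
tcp_pos: [0.563, -0.0066, 0.0658]
eef_rot: [0.106, 0.994, -0.0, -0.0]
ft_force: [-0.3, 0.6, -3.1]
width: 0.0169
gripper_force: 64.2
```

play_rows:
  moves:
    - [[0,0,0.03,0,0,0,0.1],[0,0,0,0,0,0,0.1]]

```text
t: 29.85
tcp_pos: [0.563, -0.0066, 0.0652]
eef_rot: [0.106, 0.994, -0.0, -0.0]
ft_force: [-0.8, -0.6, -2.9]
width: 0.0172
gripper_force: 64.2
```

play_rows:
  moves:
    - [[0,0,0.03,0,0,0,0.1],[0,0,0,0,0,0,0.1]]

```text
t: 30.05
tcp_pos: [0.563, -0.0065, 0.0646]
eef_rot: [0.106, 0.994, 0.0, -0.0]
ft_force: [-0.3, 0.1, -2.3]
width: 0.0172
gripper_force: 64.2
```

play_rows:
  moves:
    - [[0,0,0.03,0,0,0,0.1],[0,0,0,0,0,0,0.1]]

```text
t: 30.25
tcp_pos: [0.5632, -0.0065, 0.0642]
eef_rot: [0.106, 0.994, 0.0, 0.0]
ft_force: [0.4, -0.5, -2.8]
width: 0.0173
gripper_force: 64.1
```

play_rows:
  moves:
    - [[0,0,0.04,0,0,0,0.1],[0,0,0,0,0,0,0.1]]

```text
t: 30.45
tcp_pos: [0.5632, -0.0065, 0.0641]
eef_rot: [0.106, 0.994, 0.0, 0.0]
ft_force: [-2.3, 0.5, 3.6]
width: 0.0166
gripper_force: 65.0
```

play_rows:
  moves:
    - [[0,0,0.04,0,0,0,0.1],[0,0,0,0,0,0,0.1]]

```text
t: 30.65
tcp_pos: [0.5633, -0.0065, 0.0641]
eef_rot: [0.106, 0.994, 0.0, 0.001]
ft_force: [-3.4, 1.3, 9.2]
width: 0.0173
gripper_force: 65.8
```

play_rows:
  moves:
    - [[0,0,0.04,0,0,0,0.1],[0,0,0,0,0,0,0.1]]

```text
t: 30.85
tcp_pos: [0.5633, -0.0065, 0.0641]
eef_rot: [0.106, 0.994, 0.0, 0.001]
ft_force: [-5.7, -0.4, 13.0]
width: 0.0165
gripper_force: 66.5
```

play_rows:
  moves:
    - [[0,0,-0.1,0,0,0,0.1],[0,0,0,0,0,0,0.1]]

```text
t: 31.05
tcp_pos: [0.5635, -0.0066, 0.0641]
eef_rot: [0.106, 0.994, 0.0, 0.001]
ft_force: [-0.8, 0.5, 3.1]
width: 0.0173
gripper_force: 65.2
```

play_rows:
  moves:
    - [[0,0,0,0,0,0,0.25],[0,0,0,0,0,0,0.4],[0,0,0,0,0,0,0.5],[0,0,0,0,0,0,0.5],[0,0,-0.5,0,0,0,0.5],[0,0,-1,0,0,0,0.5],[0,0,-1,0,0,0,0.5],[0,0,-1,0,0,0,0.5],[1,0,-1,0,0,0,0.5],[1,0,-1,0,0,0,0.5]]

```text
t: 32.05
tcp_pos: [0.5239, 0.0019, 0.1751]
eef_rot: [0.106, 0.994, 0.0, 0.0]
ft_force: [-0.2, -0.2, -0.3]
width: 0.0431
gripper_force: 0.0
```

play_rows:
  moves:
    - [[1,0,-0.5,0,0,0,0.5],[1,0,0,0,0,0,0.5],[1,0,0,0,0,0,0.5],[0,0,0,0,0,0,0.5],[0,0,0,0,0,0,0.5]]

```text
t: 32.55
tcp_pos: [0.466, 0.0145, 0.1846]
eef_rot: [0.106, 0.994, 0.0, 0.001]
ft_force: [-0.9, -0.5, -0.4]
width: 0.0428
gripper_force: 0.0
```

```bash
python3 - <<'E'
from plan import *
s=ctrl.sense(); print(s["t"],s["tcp_pos"])
ims={n:ctrl.snapshot(n)[:,:,::-1].copy() for n in ("scene","side","wrist")}
for n in ims: cv2.imwrite(f"pics/{n}4.png",ims[n])
m=np.zeros((600,800,3),np.uint8); c=jw(28,32,35)[:3]
for i,n in enumerate(("scene","side")):
    q=proj(cam(n,s),c)[0].astype(int); print(n,q)
    m[:,400*i:400*i+400]=cv2.resize(ims[n][q[1]-60:q[1]+60,q[0]-40:q[0]+40],(400,600),interpolation=cv2.INTER_CUBIC)
cv2.imwrite("pics/m4.png",m)
E
```

```text
32.55 [0.46595099 0.0145461  0.18460707]
scene [271 208]
side [258 209]
```

View pics/m4.png

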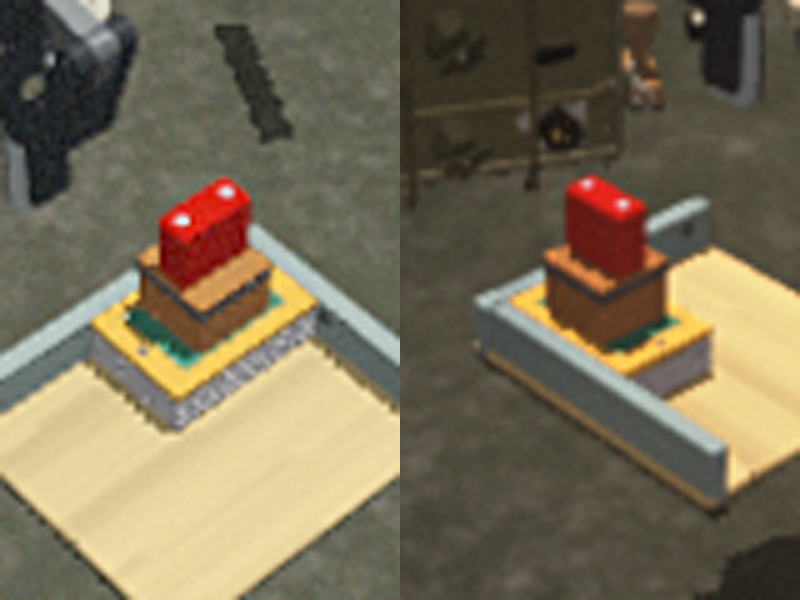

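View pics/wrist4.png

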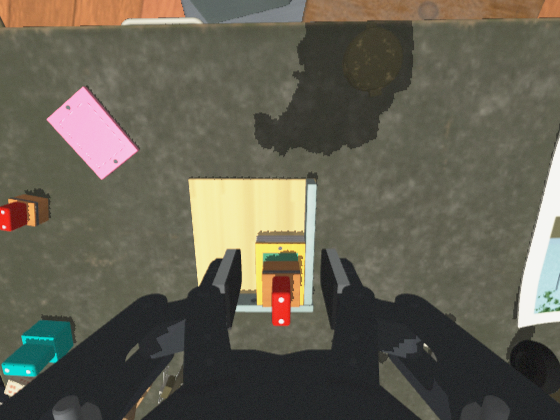

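The block stands upright on the middle of the squared pile (centre (205,290) left half, (605,290) right half of the crop), with all plate edges flush and against both fences. The wrist view shows the gripper clear and nothing else disturbed, so I'm handing in.

```bash
python3 -c "
from cell import ctrl
print(ctrl.sign_off())"
```

```text
the job is handed in; nothing more can be done
None
```

I laid the brass plate on the pile, tapped all four plates flush against both fences and stood the block upright on the middle; the highest wrist force I read was about 19 N, and the job was handed in at about 33 s.

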